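# Smooth down the arched edging strip on its sprung jig

## Task

Bed down the arched wooden edging strip on the sprung jig: put closed fingertips on top of its green end, at the white dot, press lightly so that the strip sinks a little, and stroke along its centre line over every dot to the white dot on the red end, in one stroke without letting the strip come up on the way and never so hard that it bottoms out on its stop. Then lift off there and leave everything clear; do not grip the strip, lift or shift the jig, or disturb the eraser and the sanding block beside it.

Things in the scene. Friction and masses are not known exactly. Their poses are not given: they have to be found in the camera images.
- jig: edging jig: plywood board 90 (x) by 230 (y) mm on rubber feet, 2 to 3.3 kg, loose on the worktop at any yaw. Origin: centre of its underside, z up. On it lies an arched wooden strip that bulges toward jig +x (arc centre at jig x = -98.6 mm, y = 0), between aluminium cheeks 30 mm high. Keep the gripper's wide side turned away from the drawer cabinet beyond.
- strip (a joint): how far the sprung strip is pressed, m: 0 = up, 0.010 = on its stop. It sinks level wherever pressed, from about 2 N, to the stop at about 8 N (0.6 N per mm), and springs back. Pale wood, flat, 20 mm wide, top 42 mm above the worktop, arched with 120 mm radius to its centre line, green end at jig +y, red end at -y; it runs 14 mm past the end marks.
- mark_1 (a point): mark 1 of 7 along the strip's centre line, counted from the green end, 35 mm apart (white dot on the green end: the start); the point lies on the strip's top when it is up, 42 mm above the worktop, and does not sink with it
- mark_2 (a point): mark 2 of 7 along the strip's centre line, counted from the green end, 35 mm apart (dark dot); the point lies on the strip's top when it is up, 42 mm above the worktop, and does not sink with it
- mark_3 (a point): mark 3 of 7 along the strip's centre line, counted from the green end, 35 mm apart (dark dot); the point lies on the strip's top when it is up, 42 mm above the worktop, and does not sink with it
- mark_4 (a point): mark 4 of 7 along the strip's centre line, counted from the green end, 35 mm apart (dark dot); the point lies on the strip's top when it is up, 42 mm above the worktop, and does not sink with it
- mark_5 (a point): mark 5 of 7 along the strip's centre line, counted from the green end, 35 mm apart (dark dot); the point lies on the strip's top when it is up, 42 mm above the worktop, and does not sink with it
- mark_6 (a point): mark 6 of 7 along the strip's centre line, counted from the green end, 35 mm apart (dark dot); the point lies on the strip's top when it is up, 42 mm above the worktop, and does not sink with it
- mark_7 (a point): mark 7 of 7 along the strip's centre line, counted from the green end, 35 mm apart (white dot on the red end: the finish); the point lies on the strip's top when it is up, 42 mm above the worktop, and does not sink with it
- eraser: blue and white eraser, 23x44x12 mm, lying loose beside the hollow side of the arch. Origin: centre of its underside. Leave it alone.
- sanding_block: wooden sanding block, 40x90x31 mm, lying loose beside the bulging side of the arch. Origin: centre of its underside. Leave it alone.

How it is judged:
By the outcome, as a careful person would: the job done as asked, in the order asked, and still so for the second after the job is handed in, with the robot touching nothing.
It also fails if it takes over 48 s, if anything falls off the work surface, if the arm or the gripper's body presses on something with over 40 N, if the wrist force passes 120 N, or if a joint passes its speed limit or range.

## Robot

A 6-joint arm with a two-finger parallel gripper is mounted at the origin on a cart in front of the work surface, level with it; the furniture and walls round the work are solid. World frame = base frame: x ahead of the robot, y to its left, z up, the work surface at z = 0. Lengths are in m, angles in rad, forces in N, time in s.
With the tool pointing down it reaches from about 0.25 to 0.725 m from the base axis. Payload 4 kg.
Tool frame: the origin (TCP) lies on the centre line of the jaws, within the pads' length; the fingertips stand 17 mm ahead of it and the grasp point (between the pads) lies 2 mm behind it; z points along the fingers, x is the direction in which the jaws open and shut, and the axes are right-handed (so a half turn about z gives the same grasp; the last joint's range is limited). The gripper opens to 85 mm and grips with 20 to 120 N. Pads are 22 mm wide; open, the fingers measure 114 mm over their backs; the gripper's body (76 mm by 85 mm) begins 54 mm behind the grasp point. The pads swing forward as they close: fully open they stand 13 mm farther back than shut.
Start: joints at [-1.167, 0.241, 0.005, 1.335, 0, 1.571], TCP at [0.196, -0.46, 0.248] pointing down, gripper open.
Joint ranges: [-2.72, 2.72], [-1.05, 1.87], [-1.09, 1.28], [-1.99, 2.15], [-1.42, 1.44], [-3.14, 3.14]. Speed limits (rad/s): [2.79, 2.79, 3.14, 3.14, 3.14, 3.14].

## Interface

Orientations are given as a unit quaternion [x, y, z, w].
In Python, from workcell import bot gives the robot as it stands.
- The arm moves only by the tool jog_arm, never from a script. Its arguments are lists of equal length, an entry for each row: "jaw": the closure, from 0 (fully open) to 1 (shut); "linear": the shift along the tool's x, y, z in m, a list of three; "delta_rot": the turn, a rotation vector about the tool's x, y, z in degrees, a list of three. A call has exactly 8 rows; each row is the pose to reach, as a shift and turn from the pose commanded when the call began, along the tool's axes at that moment; what a row does not reach only later rows make up. A row lasts 1/12 s, in which the tool goes at most 41.7 mm and 7.16 degrees, less where a joint would pass 70% of its speed; a pose out of reach is approached as far as the arm can. A call with a gripper value outside its range is refused whole. The fingers move at their own pace and stop on an object; the grip force is fixed at half the most. Time passes only in rows, so rows that repeat a pose let the fingers close, or fill a call up. It gives the time, the measured TCP pose, the force and the opening at its end, in the units of the state.
- bot.get_obs(): the state, without advancing time (a new reading comes with each control period).
- bot.camera(name): name is "scene" or "side" or "wrist"; returns (picture, depth): 384x512x3 uint8, red, green, blue; 384x512 float32, m along the optical axis (not along the pixel's ray), 0 where there is no reading.
- bot.calibration(name): a dict with "fovy" (degrees; the focal length in pixels is half the picture's height over the tangent of half this angle, whatever the lens; pixels are square), "cx", "cy" (the principal point, pixels), "k1" (the pictures are not rectified: a ray, as slopes to the right and down, at radius r is drawn at 1 + k1 r^2 times it, then the intrinsics apply), "origin" and "orientation" of the camera in the world. Camera axes: x right, y down, z forward; pixel columns grow to the right and rows downward; lengths in m; the calibration is good to about 2 mm. A picture is of the moment at which its call begins: read the wrist's pose just before it. calibration takes no time and is no camera call; for the wrist camera it gives the pose at the moment of the call.
- bot.job_done(): hands the job in, once; it reports no verdict.
The state is a dict: "clock": time; "joint_pos": joint angles; "joint_vel": joint speeds; "tau": joint torques, N m; "eef_pos": TCP position; "tool_rot": TCP orientation; "ft_force": force on the tool from outside, world axes, zero at the start; "ft_torque": the same for the moment, N m; "grip_width": finger opening in m.
Only numpy, scipy, OpenCV 4.12 (cv2) and the standard library are available. Lean on these libraries where they do the work, as an engineer would, in place of code of your own. Each camera call takes 0.05 s, during which the arm holds its last target.

## Working session

There is one attempt and no reset: what is moved stays moved. The work goes in short steps, Python scripts to look and compute and a tool call to move; the robot and the scene stay as the last step left them, time stands still between calls to the robot, and variables do not carry over. Pictures are saved under pics/ and viewed, and the job is handed in when it is done.

Besides the shell and the picture viewer there is one more tool, called after "Request:" as a command line: name --argument value ..., lists and objects as JSON in quotes. jog_arm: Moves the arm, as the interface text tells. Its arguments: {"type":"object","properties":{"jaw":{"type":"array","items":{"type":"number"}},"linear":{"type":"array","items":{"type":"array","items":{"type":"number"}}},"delta_rot":{"type":"array","items":{"type":"array","items":{"type":"number"}}}},"required":["jaw","linear","delta_rot"]}

```bash
ls; mkdir -p pics
python3 - <<'E'
from workcell import bot
import cv2
o=bot.get_obs(); print(o)
for n in ("scene","side","wrist"):
    print(n,bot.calibration(n))
    p,d=bot.camera(n)
    import numpy as np
    np.savez(f"pics/{n}0.npz",p=p,d=d)
    cv2.imwrite(f"pics/{n}0.png",p[:,:,::-1])
print(bot.get_obs()['clock'])
E
```

```text
pics
{'clock': 0.0, 'joint_pos': array([-1.16695987e+00,  2.41396503e-01,  3.72066218e-03,  1.33520969e+00,
        1.54289236e-05,  1.57080372e+00]), 'joint_vel': array([-0.00049324, -0.00185565,  0.00172737, -0.00109546,  0.0015143 ,
        0.00045148]), 'tau': array([-3.65528194e-04, -3.72318256e+01,  2.52407330e+01,  1.69107638e-02,
       -2.75762142e-05, -1.07857691e-06]), 'eef_pos': array([ 0.19624188, -0.45922441,  0.2474198 ]), 'tool_rot': array([ 8.34548006e-01, -5.50934238e-01, -8.67523762e-04, -5.81938083e-04]), 'ft_force': array([-0.2899348 ,  0.26742652, -1.29000908]), 'ft_torque': array([-0.004517  , -0.0338544 ,  0.01548056]), 'grip_width': 0.08544221360434927}
scene {'fovy': 45.10101451485869, 'cx': 255.6130262008173, 'cy': 197.45590172405082, 'k1': 0.0046820617179567465, 'origin': array([ 0.2089004 , -0.17347498,  0.74132915]), 'orientation': array([ 0.8998804 , -0.27479898,  0.10340143, -0.32250415])}
side {'fovy': 48.49200334023319, 'cx': 253.6844871117176, 'cy': 193.117639297333, 'k1': -0.10894990811679098, 'origin': array([ 0.28387264, -0.39510447,  0.54472468]), 'orientation': array([ 0.86763714, -0.14300452,  0.07848333, -0.46967634])}
wrist {'fovy': 59.14784075065485, 'cx': 253.91580356320395, 'cy': 187.93566174982186, 'k1': 0.008695420254833438, 'origin': array([ 0.25811099, -0.43323596,  0.37321635]), 'orientation': array([ 0.82704107, -0.54567006, -0.07494881,  0.11238295])}
0.15
```

View pics/scene0.png

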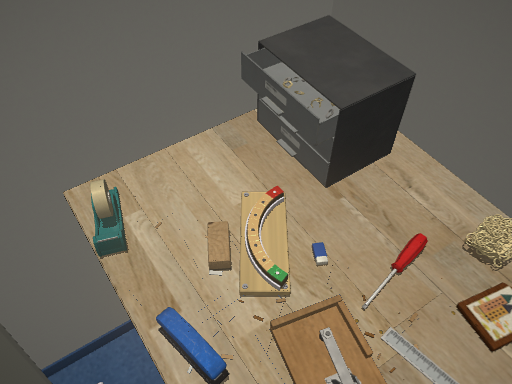

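View pics/side0.png

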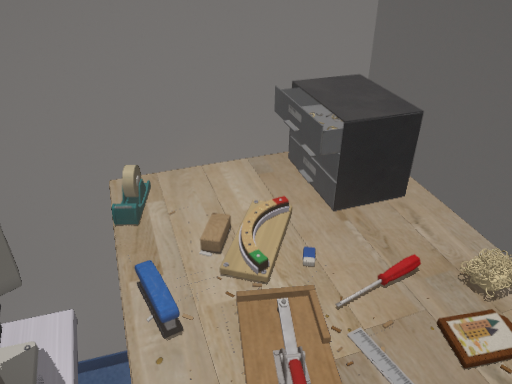

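View pics/wrist0.png

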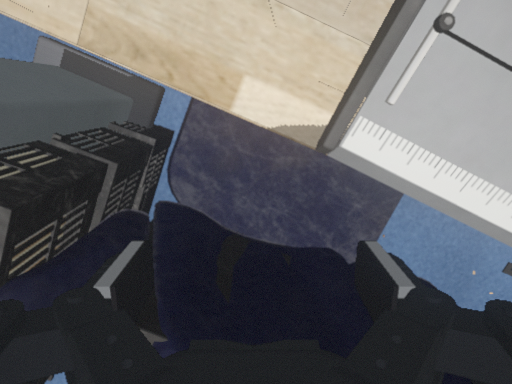

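The scene view shows the jig around pixels (240–290, 190–297), with the green end near (279, 272) and the red end near (276, 192). The sanding block is at (219, 245) and the eraser at (320, 252). The side view shows the same layout. I'll enlarge both.

Run:
```python
import numpy as np,cv2
for n,(x0,y0,w,h) in dict(scene=(200,180,140,120),side=(195,190,135,95)).items():
    p=np.load(f"pics/{n}0.npz")['p'][y0:y0+h,x0:x0+w,::-1]
    s=6 if n=='side' else 5
    b=cv2.resize(p,None,fx=s,fy=s,interpolation=cv2.INTER_CUBIC)
    for k in range(0,max(w,h),10):
        cv2.putText(b,str(x0+k),(k*s,8),0,.3,(0,0,255)); cv2.putText(b,str(y0+k),(0,k*s+3),0,.3,(0,0,255))
        cv2.line(b,(k*s,10),(k*s,16),(0,0,255)); cv2.line(b,(22,k*s),(28,k*s),(0,0,255))
    cv2.imwrite(f"pics/{n}0c.png",b)
```

```text
(no output)
```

View pics/scene0c.png

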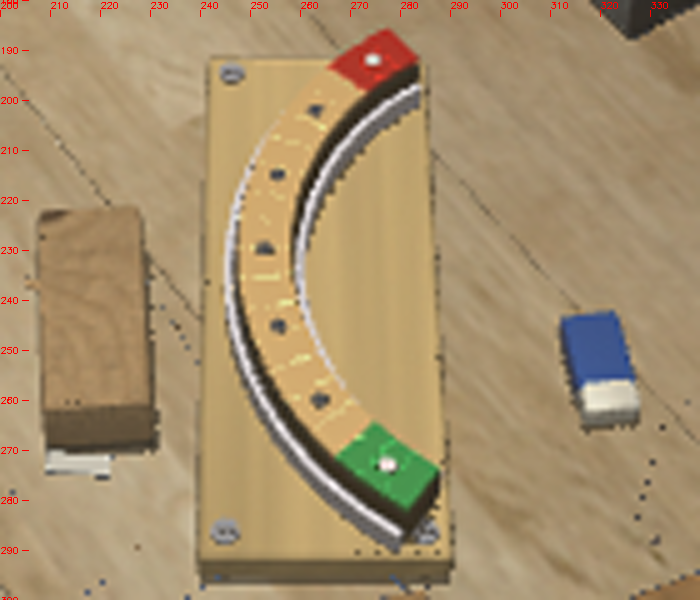

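View pics/side0c.png

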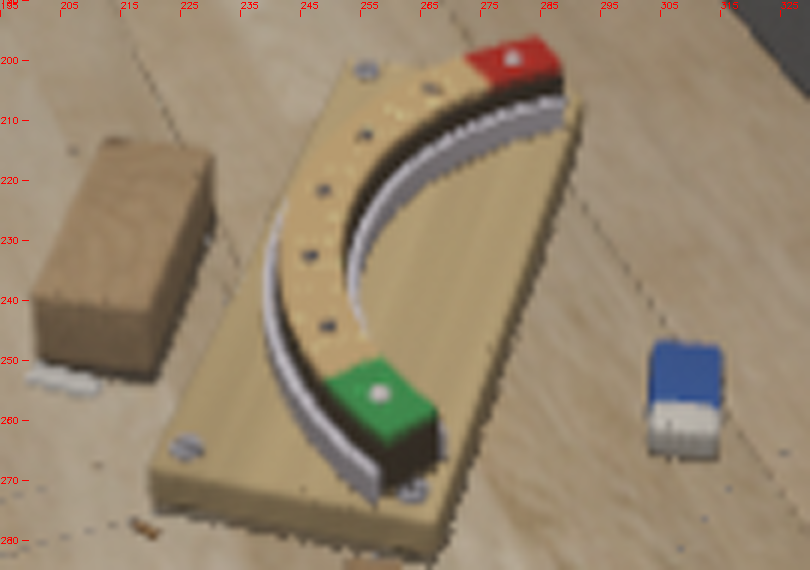

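```bash
cat > h.py <<'E'
import numpy as np,cv2
from scipy.spatial.transform import Rotation as R
from scipy.optimize import least_squares
def raycam(c,uv,H=384):
    f=H/2/np.tan(np.radians(c['fovy'])/2)
    d=(np.asarray(uv,float)-[c['cx'],c['cy']])/f
    s=d.copy()
    for _ in range(20): s=d/(1+c['k1']*(s**2).sum(-1,keepdims=True))
    return np.c_[s,np.ones(len(s))]
def toplane(c,uv,z):
    r=R.from_quat(c['orientation']).apply(raycam(c,uv))
    t=(z-c['origin'][2])/r[:,2]
    return c['origin']+t[:,None]*r
def proj(c,P,H=384):
    f=H/2/np.tan(np.radians(c['fovy'])/2)
    q=R.from_quat(c['orientation']).inv().apply(np.asarray(P)-c['origin'])
    s=q[:,:2]/q[:,2:]; s=s*(1+c['k1']*(s**2).sum(1,keepdims=True))
    return s*f+[c['cx'],c['cy']]
th=np.array([3,2,1,0,-1,-2,-3])*35/120
JM=np.c_[-.0986+.12*np.cos(th),.12*np.sin(th)]
def world(p,J):
    c,s=np.cos(p[2]),np.sin(p[2]); return np.asarray(J)@np.array([[c,s],[-s,c]])+p[:2]
def fit(W,J=JM):
    a0=np.arctan2(*(W[0]-W[-1])[::-1])-np.pi/2
    r=least_squares(lambda p:(world(p,J)-W).ravel(),[*W.mean(0),a0]); return r.x,(world(r.x,J)-W)
E
python3 - <<'E'
from workcell import bot
from h import *
S=[(387,465),(320,400),(278,325),(264,248),(277,174),(316,110),(373,60)]
D=[(379,394),(328,326),(309,256),(323,190),(364,135),(432,89),(513,58)]
for n,X,s,o in(("scene",S,5,(200,180)),("side",D,6,(195,190))):
    uv=(np.array(X)+.5)/s-.5+o; c=bot.calibration(n)
    W=toplane(c,uv,.042)[:,:2]; p,e=fit(W)
    print(n,p[:2].round(4),np.degrees(p[2]).round(2),'\n',(e*1e3).round(1).tolist()); print(world(p,JM).round(4).tolist())
    print(toplane(c,[{'scene':(320,240),'side':(308,245)}[n],{'scene':(219,232),'side':(215,228)}[n]],.02).round(3))
    d=np.load(f"pics/{n}0.npz")['d']; u=uv.round().astype(int); z=d[u[:,1],u[:,0]]
    P=R.from_quat(c['orientation']).apply(raycam(c,uv)*z[:,None])+c['origin']; print('depth z',P[:,2].round(4), fit(P[:,:2])[0])
E
```

```text
scene [0.5085 0.2298] -214.1 
 [[0.1, -0.1], [-0.3, -0.0], [-0.2, -0.1], [0.0, 0.1], [0.2, -0.2], [-0.1, 0.1], [0.3, 0.2]]
[[0.4748, 0.1414], [0.4702, 0.1759], [0.4756, 0.2104], [0.4908, 0.2418], [0.5143, 0.2675], [0.5443, 0.2854], [0.5781, 0.2939]]
[[0.592 0.163 0.02 ]
 [0.443 0.285 0.02 ]]
depth z [0.0433 0.0447 0.0424 0.0428 0.0388 0.0433 0.0431] [ 0.50824475  0.22946748 -3.73888491]
side [0.5083 0.2295] -214.03 
 [[-0.2, -0.4], [-0.4, -0.2], [-0.0, -0.2], [0.1, -0.2], [0.9, 0.7], [-0.3, 0.3], [-0.2, -0.0]]
[[0.4747, 0.1411], [0.47, 0.1756], [0.4754, 0.2101], [0.4906, 0.2415], [0.5141, 0.2673], [0.544, 0.2852], [0.5778, 0.2937]]
[[0.583 0.162 0.02 ]
 [0.429 0.27  0.02 ]]
depth z [0.0433 0.0413 0.04   0.0398 0.041  0.041  0.0421] [ 0.50860751  0.23050999 -3.73952557]
```

Run:
```python
from workcell import bot
from h import *
for n in("scene","side"):
    c=bot.calibration(n); d=np.load(f"pics/{n}0.npz")['d']
    v,u=np.mgrid[0:384,0:512]; uv=np.c_[u.ravel(),v.ravel()]
    P=R.from_quat(c['orientation']).apply(raycam(c,uv)*d.reshape(-1,1))+c['origin']
    ok=d.ravel()>0
    for lo,hi in((.05,.1),(.1,.2),(.2,.3),(.3,.5)):
        m=ok&(P[:,2]>lo)&(P[:,2]<hi)&(P[:,0]>.3)&(P[:,0]<1.1)&(abs(P[:,1])<.7)
        Q=P[m]
        if len(Q)<10: continue
        # hull
        h=cv2.convexHull(Q[:,:2].astype(np.float32))[:,0]
        h=cv2.approxPolyDP(h.reshape(-1,1,2),.015,True)[:,0]
        dm=np.linalg.norm(Q[:,:2]-[.578,.294],axis=1); i=dm.argmin()
        print(n,lo,hi,m.sum(),h.round(3).tolist(),'nearest m7',dm[i].round(3),Q[i].round(3))
```

```text
scene 0.05 0.1 8780 [[0.9599999785423279, 0.02800000086426735], [0.9639999866485596, 0.3199999928474426], [0.7179999947547913, 0.5989999771118164], [0.3009999990463257, 0.6010000109672546], [0.3009999990463257, 0.05299999937415123], [0.46399998664855957, -0.07900000363588333], [0.8659999966621399, -0.03500000014901161]] nearest m7 0.114 [0.692 0.283 0.087]
scene 0.1 0.2 22537 [[0.9570000171661377, 0.052000001072883606], [0.9629999995231628, 0.6019999980926514], [0.30000001192092896, 0.6019999980926514], [0.6480000019073486, 0.27399998903274536]] nearest m7 0.069 [0.647 0.293 0.151]
scene 0.2 0.3 26448 [[0.9610000252723694, 0.10599999874830246], [0.9599999785423279, 0.5849999785423279], [0.9200000166893005, 0.6019999980926514], [0.3009999990463257, 0.6019999980926514], [0.6489999890327454, 0.2750000059604645]] nearest m7 0.07 [0.648 0.299 0.201]
scene 0.3 0.5 6308 [[0.9610000252723694, 0.15800000727176666], [0.9570000171661377, 0.3569999933242798], [0.5899999737739563, 0.597000002861023], [0.3009999990463257, 0.6019999980926514]] nearest m7 0.303 [0.562 0.596 0.301]
side 0.05 0.1 8821
[... 278 characters left out ...]
333, -0.03500000014901161]] nearest m7 0.116 [0.693 0.285 0.067]
side 0.1 0.2 17295 [[0.9599999785423279, 0.054999999701976776], [0.9620000123977661, 0.6000000238418579], [0.30000001192092896, 0.6019999980926514], [0.6480000019073486, 0.27300000190734863]] nearest m7 0.071 [0.649 0.294 0.193]
side 0.2 0.3 20982 [[0.9599999785423279, 0.09700000286102295], [0.9620000123977661, 0.6050000190734863], [0.3009999990463257, 0.6029999852180481], [0.6499999761581421, 0.2720000147819519]] nearest m7 0.071 [0.648 0.287 0.207]
side 0.3 0.5 19292 [[0.9620000123977661, 0.1379999965429306], [0.9639999866485596, 0.6010000109672546], [0.3009999990463257, 0.6010000109672546]] nearest m7 0.3 [0.567 0.594 0.336]
```

Run:
```python
from workcell import bot
from h import *
for n in("scene","side"):
    c=bot.calibration(n); d=np.load(f"pics/{n}0.npz")['d']
    v,u=np.mgrid[0:384,0:512]; uv=np.c_[u.ravel(),v.ravel()]
    P=R.from_quat(c['orientation']).apply(raycam(c,uv)*d.reshape(-1,1))+c['origin']
    P=P[d.ravel()>0]
    for y in np.arange(.12,.6,.04):
        q=P[(abs(P[:,1]-y)<.02)&(P[:,2]>.08)&(P[:,0]>.3)&(P[:,0]<1)]
        if len(q)>5:
            i=q[:,0].argsort()[:max(3,len(q)//50)]; f=q[q[:,0]<q[i[-1],0]+.015]
            print(n,y.round(2),q[i].mean(0).round(3),'z',f[:,2].min().round(3),f[:,2].max().round(3))
```

```text
scene 0.12 [0.956 0.119 0.163] z 0.08 0.267
scene 0.16 [0.957 0.162 0.186] z 0.081 0.347
scene 0.2 [0.957 0.2   0.213] z 0.08 0.371
scene 0.24 [0.956 0.242 0.246] z 0.08 0.358
scene 0.28 [0.649 0.287 0.18 ] z 0.142 0.211
scene 0.32 [0.649 0.321 0.179] z 0.144 0.21
scene 0.36 [0.644 0.371 0.172] z 0.143 0.21
scene 0.4 [0.637 0.399 0.159] z 0.156 0.211
scene 0.44 [0.645 0.427 0.174] z 0.145 0.21
scene 0.48 [0.615 0.479 0.168] z 0.08 0.21
scene 0.52 [0.649 0.51  0.184] z 0.144 0.211
scene 0.56 [0.956 0.557 0.173] z 0.153 0.221
side 0.12 [0.957 0.124 0.174] z 0.08 0.314
side 0.16 [0.957 0.161 0.226] z 0.08 0.432
side 0.2 [0.957 0.2   0.285] z 0.08 0.45
side 0.24 [0.957 0.239 0.259] z 0.08 0.443
side 0.28 [0.65  0.286 0.177] z 0.143 0.21
side 0.32 [0.649 0.321 0.176] z 0.144 0.21
side 0.36 [0.644 0.371 0.169] z 0.144 0.209
side 0.4 [0.639 0.4   0.159] z 0.145 0.21
side 0.44 [0.646 0.431 0.175] z 0.148 0.21
side 0.48 [0.628 0.477 0.165] z 0.082 0.211
side 0.52 [0.649 0.51  0.175] z 0.145 0.211
side 0.56 [0.956 0.56  0.289] z 0.172 0.391
```

Request:
jog_arm --jaw '[1,1,1,1,1,1,1,1]' --linear '[[-0.027,-0.03,0],[-0.054,-0.06,0],[-0.081,-0.09,0],[-0.108,-0.12,0],[-0.135,-0.15,0],[-0.162,-0.18,0],[-0.189,-0.21,0],[-0.216,-0.24,0]]' --delta_rot '[[0,0,-7],[0,0,-14],[0,0,-21],[0,0,-28],[0,0,-35],[0,0,-42],[0,0,-49],[0,0,-56]]'

```text
clock: 0.82
eef_pos: [0.3324, -0.165, 0.2483]
tool_rot: [0.996, -0.092, 0.0, 0.0]
ft_force: [0.3, -0.3, -0.5]
grip_width: 0.0002
```

Request:
jog_arm --jaw '[1,1,1,1,1,1,1,1]' --linear '[[0.01,-0.04,0],[0.02,-0.08,0],[0.03,-0.12,0],[0.04,-0.16,0],[0.05,-0.2,0],[0.06,-0.24,0],[0.07,-0.28,0.01],[0.08,-0.32,0.02]]' --delta_rot '[[0,0,-7],[0,0,-14],[0,0,-21],[0,0,-28],[0,0,-35],[0,0,-42],[0,0,-49],[0,0,-56]]'

```text
clock: 1.48
eef_pos: [0.4713, 0.1333, 0.2288]
tool_rot: [0.922, 0.387, 0.001, 0.0]
ft_force: [0.8, -1.2, 0.3]
grip_width: 0.0002
```

Run:
```python
from workcell import bot
o=bot.get_obs(); print(o)
```

```text
{'clock': 1.4833, 'joint_pos': array([ 2.75722901e-01,  2.28816503e-01, -6.17203706e-02,  1.27871652e+00,
       -1.67009835e-04,  1.05204533e+00]), 'joint_vel': array([ 0.78400584,  0.67385274,  0.52033573, -0.14570759, -0.00903185,
       -0.66850017]), 'tau': array([ -1.00691445, -39.60535884,  23.16076398,   0.44005757,
         0.20556652,   0.60064657]), 'eef_pos': array([0.47129307, 0.13329286, 0.22878454]), 'tool_rot': array([9.22133208e-01, 3.86871742e-01, 7.55653445e-04, 1.76402344e-04]), 'ft_force': array([ 0.75955854, -1.20356449,  0.30828008]), 'ft_torque': array([-0.03623184, -0.11797895, -0.02116645]), 'grip_width': 0.00015771130210145542}
```

Request:
jog_arm --jaw '[1,1,1,1,1,1,1,1]' --linear '[[0.003,-0.001,0.015],[0.006,-0.002,0.03],[0.0094,-0.0037,0.045],[0.0094,-0.0037,0.06],[0.0094,-0.0037,0.075],[0.0094,-0.0037,0.09],[0.0094,-0.0037,0.09],[0.0094,-0.0037,0.09]]' --delta_rot '[[0,0,-7],[0,0,-14],[0,0,-21],[0,0,-28],[0,0,-35],[0,0,-42],[0,0,-45],[0,0,-45]]'

```text
clock: 2.15
eef_pos: [0.4734, 0.14, 0.1372]
tool_rot: [0.706, 0.708, -0.002, -0.001]
ft_force: [-0.8, 1.0, -0.3]
grip_width: 0.0
```

Run:
```python
from workcell import bot
import cv2,numpy as np
o=bot.get_obs(); print(o)
for n in ("scene","side","wrist"):
    c=bot.calibration(n)
    p,d=bot.camera(n); np.savez(f"pics/{n}1.npz",p=p,d=d,**c)
    cv2.imwrite(f"pics/{n}1.png",p[:,:,::-1])
    o=bot.get_obs(); print(o['eef_pos'],o['ft_force'])
```

```text
{'clock': 2.15, 'joint_pos': array([ 2.87496287e-01,  3.09495295e-01, -2.04571305e-01,  1.06022292e+00,
        2.08976561e-05,  2.84240283e-01]), 'joint_vel': array([-0.00125422, -0.02061267,  0.03312834,  0.00672663,  0.00179925,
        0.07689074]), 'tau': array([ 2.44448305e-02, -3.74348152e+01,  2.22388691e+01, -2.28882849e-02,
        4.76960249e-04, -4.19808822e-01]), 'eef_pos': array([0.47337687, 0.13997817, 0.13717032]), 'tool_rot': array([ 0.70595361,  0.70825592, -0.00152817, -0.00084582]), 'ft_force': array([-0.84618877,  1.03226954, -0.31263171]), 'ft_torque': array([-0.00724358,  0.01261501,  0.00081312]), 'grip_width': 8.599549639562912e-06}
[0.47409669 0.1401421  0.13803509] [0.11909123 0.39517187 0.09988839]
[0.47458494 0.1402678  0.13861164] [ 0.19764694  1.2631971  -0.36494981]
[0.47487254 0.14036512 0.13897887] [0.06315613 0.00214478 0.03684391]
```

View pics/wrist1.png

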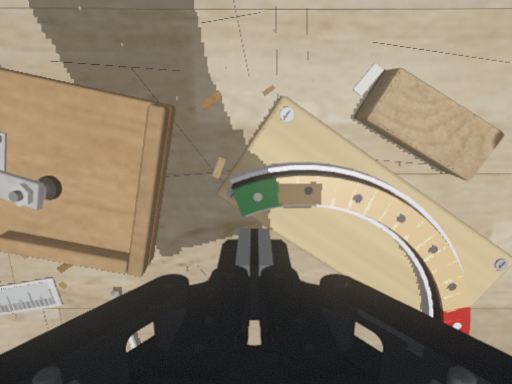

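View pics/scene1.png

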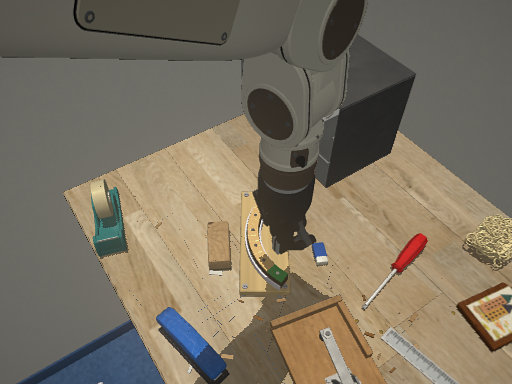

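View pics/side1.png

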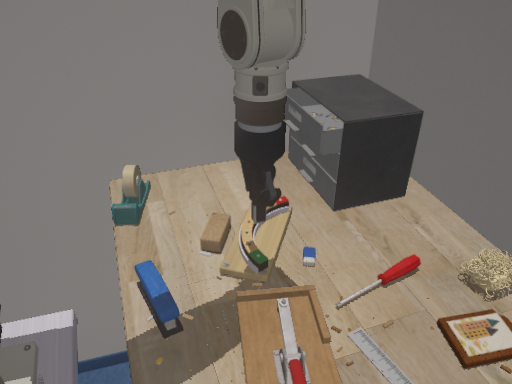

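Wrist view: mark 1 is at about (258,197), with the dark dots at (308,190), (357,198), (401,218), (433,249) and (452,286), and mark 7 at (457,325). The closed tips are at about (254,232), close to mark 1 but higher up. The eraser is hidden by the gripper, and the sanding block is clear. I'll fit the pose from this view as well.

Run:
```python
import numpy as np,cv2
p=np.load("pics/wrist1.npz")['p'][160:350,210:490,::-1]
b=cv2.resize(p,None,fx=2.8,fy=2.8,interpolation=cv2.INTER_CUBIC)
cv2.imwrite("pics/wrist1c.png",b)
from h import *
c=dict(np.load("pics/wrist1.npz"))
uv=[(258,197),(308,190),(357,198),(401,218),(433,249),(452,286),(457,325)]
W=toplane(c,uv,.042)[:,:2]; q,e=fit(W); print(q[:2],np.degrees(q[2])+360,(e*1e3).round(1).tolist())
pm=[.5084,.2297,np.radians(145.93)]
print(proj(c,np.c_[world(pm,JM),[.042]*7]).round(1).tolist())
```

```text
[0.5076254  0.23061962] 146.23231559078764 [[-0.1, -0.6], [0.1, -0.2], [-0.3, 0.4], [0.1, 0.0], [-0.1, 0.3], [0.0, 0.2], [0.2, -0.0]]
[[256.0, 197.3], [306.6, 190.8], [356.4, 198.5], [399.7, 219.3], [431.9, 250.2], [450.6, 287.3], [455.0, 326.5]]
```

View pics/wrist1c.png

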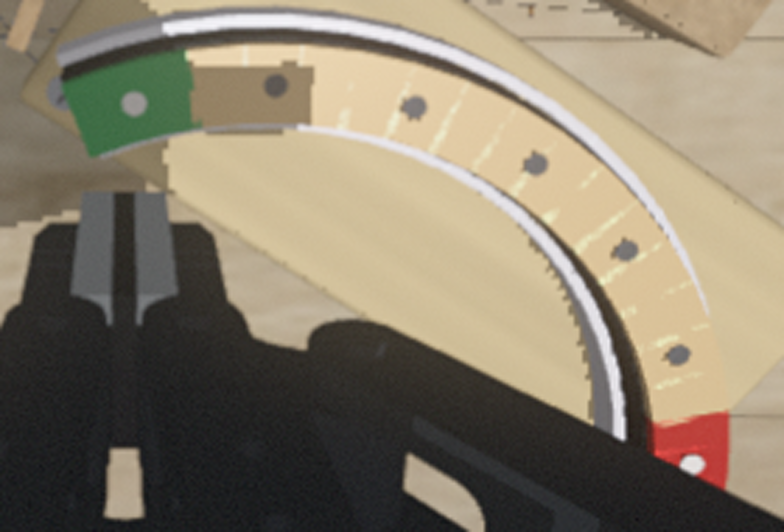

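Run:
```python
from h import *
from workcell import bot
pm=[.5082,.2299,np.radians(146.0)]
print(world(pm,JM).round(4).tolist(), world(pm,[[-.0986,0]]))
o=bot.get_obs(); print(o['eef_pos'],R.from_quat(o['tool_rot']).as_matrix().round(4))
```

```text
[[0.4747, 0.1414], [0.4699, 0.176], [0.4754, 0.2104], [0.4905, 0.2419], [0.514, 0.2676], [0.5439, 0.2856], [0.5777, 0.2941]] [[0.5899431  0.17476358]]
[0.47487254 0.14036512 0.13897887] [[-1.e-03  1.e+00  6.e-04]
 [ 1.e+00  1.e-03  2.e-04]
 [ 2.e-04  6.e-04 -1.e+00]]
```

Request:
jog_arm --jaw '[1,1,1,1,1,1,1,1]' --linear '[[0,0,0.012],[0,0,0.024],[0,0,0.036],[0,0,0.048],[0,0,0.06],[0,0,0.066],[0,0,0.066],[0,0,0.066]]' --delta_rot '[[0,0,0],[0,0,0],[0,0,0],[0,0,0],[0,0,0],[0,0,0],[0,0,0],[0,0,0]]'

```text
clock: 2.97
eef_pos: [0.4748, 0.1403, 0.073]
tool_rot: [0.706, 0.708, 0.0, 0.0]
ft_force: [-0.3, -0.2, 0.4]
grip_width: -0.0002
```

Request:
jog_arm --jaw '[1,1,1,1,1,1,1,1]' --linear '[[0,0,0],[0,0,0],[0,0,0],[0,0,0],[0,0,0],[0,0,0],[0,0,0],[0,0,0]]' --delta_rot '[[0,0,0],[0,0,0],[0,0,0],[0,0,0],[0,0,0],[0,0,0],[0,0,0],[0,0,0]]'

```text
clock: 3.63
eef_pos: [0.4745, 0.1403, 0.0727]
tool_rot: [0.706, 0.708, -0.0, -0.0]
ft_force: [0.6, -1.0, -0.6]
grip_width: 0.0001
```

Run:
```python
from workcell import bot
import cv2,numpy as np
from h import *
for n in ("wrist","side"):
    c=bot.calibration(n)
    p,d=bot.camera(n); np.savez(f"pics/{n}2.npz",p=p,d=d,**c)
    cv2.imwrite(f"pics/{n}2.png",p[:,:,::-1])
    o=bot.get_obs(); print(o['clock'],o['eef_pos'],o['ft_force'])
print(R.from_quat(o['tool_rot']).as_matrix().round(4))
```

```text
3.6833 [0.47451818 0.14026073 0.0726389 ] [0.37950796 0.81529956 0.69283674]
3.7333 [0.47454199 0.14026094 0.07263848] [ 0.23710247  0.4934581  -0.23209923]
[[-2.4e-03  1.0e+00 -1.0e-04]
 [ 1.0e+00  2.4e-03  0.0e+00]
 [ 0.0e+00 -1.0e-04 -1.0e+00]]
```

View wrist2/side2.

Run:
```python
import numpy as np,cv2
a=np.load("pics/wrist2.npz")['p'][110:300,190:400,::-1]; a=cv2.resize(a,None,fx=3,fy=3,interpolation=cv2.INTER_CUBIC)
cv2.imwrite("pics/wrist2c.png",a)
a=np.load("pics/side2.npz")['p'][190:290,210:310,::-1]; a=cv2.resize(a,None,fx=5,fy=5,interpolation=cv2.INTER_CUBIC)
cv2.imwrite("pics/side2c.png",a)
```

```text
(no output)
```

View pics/wrist2c.png

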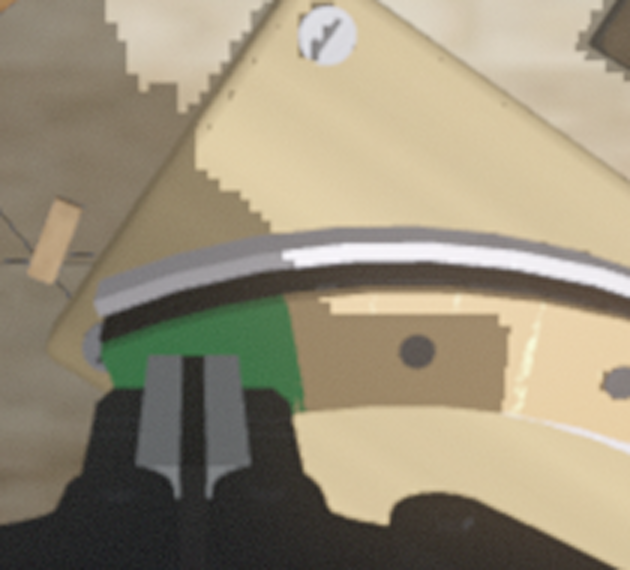

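View pics/side2c.png

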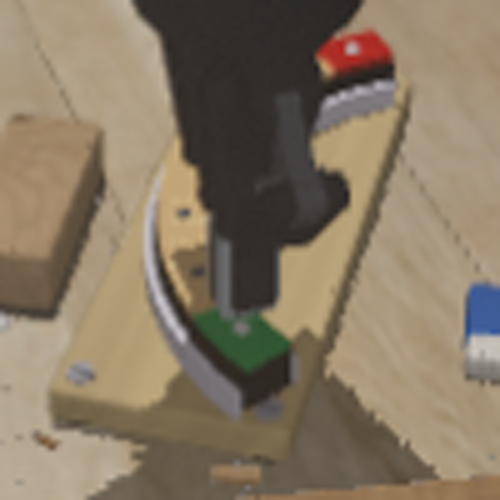

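Request:
jog_arm --jaw '[1,1,1,1,1,1,1,1]' --linear '[[0.0011,0.0002,0.003],[0.0011,0.0002,0.006],[0.0011,0.0002,0.009],[0.0011,0.0002,0.012],[0.0011,0.0002,0.014],[0.0011,0.0002,0.015],[0.0011,0.0002,0.016],[0.0011,0.0002,0.016]]' --delta_rot '[[0,0,0],[0,0,0],[0,0,0],[0,0,0],[0,0,0],[0,0,0],[0,0,0],[0,0,0]]'

```text
clock: 4.4
eef_pos: [0.4745, 0.1413, 0.0567]
tool_rot: [0.706, 0.708, -0.0, -0.0]
ft_force: [-1.0, -1.0, 3.0]
grip_width: 0.0002
```

```bash
cat > ft.py <<'E'
from workcell import bot
import numpy as np,cv2,sys
F=[];Z=[]
for k in range(int(sys.argv[1])):
    p,d=bot.camera("side"); o=bot.get_obs(); F.append(o['ft_force']);Z.append(o['eef_pos'])
F=np.array(F);print(o['clock'],F.mean(0).round(2),F.std(0).round(2),'pos',np.round(Z[0],4),np.round(Z[-1],4))
np.savez("pics/last_side.npz",p=p,d=d)
cv2.imwrite(f"pics/{sys.argv[2]}.png",cv2.resize(p[180:290,200:310,::-1],None,fx=5,fy=5,interpolation=cv2.INTER_CUBIC))
E
python3 ft.py 10 side3c
```

```text
4.9 [-2.17 -0.6   3.25] [0.5  0.49 0.36] pos [0.4745 0.1413 0.0567] [0.4745 0.1413 0.0566]
```

View pics/side3c.png

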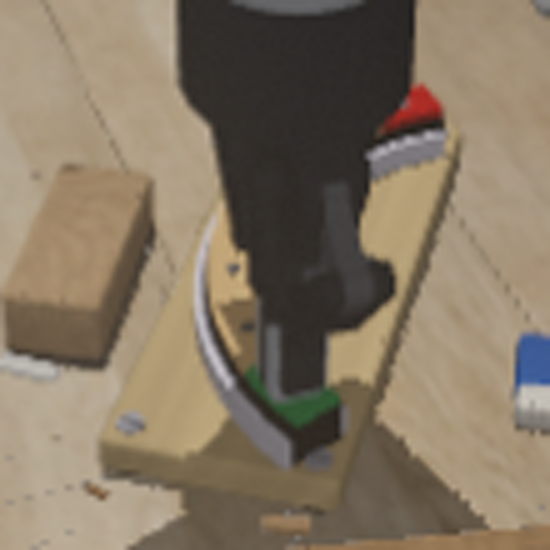

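Run:
```python
import numpy as np
C=np.array([.58994,.17476]); a=np.radians(146)+np.linspace(3*35/120,-3*35/120,61)
P=C+.12*np.c_[np.cos(a),np.sin(a)]
for i in range(0,60,8):
    b=P[i]; r=P[i+1:i+9]-b; T=np.c_[r[:,1]-.0024*r[:,0], r[:,0]+.0024*r[:,1]]
    print(i,b.round(4),'end',P[min(i+8,60)].round(4),[[*x,0] for x in T.round(4).tolist()])
```

```text
0 [0.4747 0.1414] end [0.4701 0.169 ] [[0.0034, -0.0009, 0], [0.0068, -0.0017, 0], [0.0102, -0.0024, 0], [0.0137, -0.0031, 0], [0.0171, -0.0036, 0], [0.0206, -0.004, 0], [0.0241, -0.0043, 0], [0.0276, -0.0045, 0]]
8 [0.4701 0.169 ] end [0.472  0.1968] [[0.0035, -0.0001, 0], [0.007, -0.0001, 0], [0.0105, -0.0, 0], [0.014, 0.0002, 0], [0.0175, 0.0005, 0], [0.021, 0.0009, 0], [0.0244, 0.0014, 0], [0.0279, 0.002, 0]]
16 [0.472  0.1968] end [0.4803 0.2235] [[0.0034, 0.0007, 0], [0.0068, 0.0015, 0], [0.0102, 0.0024, 0], [0.0136, 0.0034, 0], [0.0169, 0.0045, 0], [0.0202, 0.0057, 0], [0.0234, 0.007, 0], [0.0267, 0.0084, 0]]
24 [0.4803 0.2235] end [0.4945 0.2475] [[0.0032, 0.0015, 0], [0.0063, 0.003, 0], [0.0094, 0.0047, 0], [0.0124, 0.0065, 0], [0.0154, 0.0083, 0], [0.0183, 0.0102, 0], [0.0212, 0.0122, 0], [0.024, 0.0143, 0]]
32 [0.4945 0.2475] end [0.514  0.2676] [[0.0027, 0.0022, 0], [0.0054, 0.0044, 0], [0.008, 0.0067, 0], [0.0106, 0.0091, 0], [0.0131, 0.0116, 0], [0.0155, 0.0142, 0], [0.0178, 0.0168, 0], [0.02, 0.0195, 0]]
40 [0.514  0.2676] end [0.5375 0.2827] [[0.0022, 0.0027, 0], [0.0043, 0.0056, 0], [0.0063, 0.0084, 0], [0.0082, 0.0113, 0], [0.01, 0.0143, 0], [0.0118, 0.0174, 0], [0.0134, 0.0204, 0], [0.015, 0.0236, 0]]
48 [0.5375 0.2827] end [0.5639 0.2919] [[0.0015, 0.0032, 0], [0.0029, 0.0064, 0], [0.0041, 0.0096, 0], [0.0053, 0.0129, 0], [0.0064, 0.0163, 0], [0.0074, 0.0196, 0], [0.0083, 0.023, 0], [0.0091, 0.0264, 0]]
56 [0.5639 0.2919] end [0.5777 0.2941] [[0.0007, 0.0034, 0], [0.0013, 0.0069, 0], [0.0018, 0.0103, 0], [0.0022, 0.0138, 0]]
```

Request:
jog_arm --jaw '[1,1,1,1,1,1,1,1]' --linear '[[0,0,0.0005],[0,0,0.001],[0,0,0.0017],[0,0,0.0017],[0,0,0.0017],[0,0,0.0017],[0,0,0.0017],[0,0,0.0017]]' --delta_rot '[[0,0,0],[0,0,0],[0,0,0],[0,0,0],[0,0,0],[0,0,0],[0,0,0],[0,0,0]]'

```text
clock: 5.57
eef_pos: [0.4746, 0.1413, 0.0549]
tool_rot: [0.706, 0.708, -0.0, -0.0]
ft_force: [-2.7, -1.0, 4.1]
grip_width: 0.0
```

```bash
python3 ft.py 6 side4c
```

```text
5.8667 [-3.02 -0.57  3.91] [0.41 0.47 0.25] pos [0.4746 0.1413 0.0549] [0.4747 0.1413 0.0549]
```

Request:
jog_arm --jaw '[1,1,1,1,1,1,1,1]' --linear '[[0.0034,-0.0009,0],[0.0068,-0.0017,0],[0.0102,-0.0024,0],[0.0137,-0.0031,0],[0.0171,-0.0036,0],[0.0206,-0.004,0],[0.0241,-0.0043,0],[0.0276,-0.0045,0]]' --delta_rot '[[0,0,0],[0,0,0],[0,0,0],[0,0,0],[0,0,0],[0,0,0],[0,0,0],[0,0,0]]'

```text
clock: 6.53
eef_pos: [0.4701, 0.1692, 0.055]
tool_rot: [0.706, 0.708, -0.0, 0.0]
ft_force: [1.0, -2.5, 4.2]
grip_width: -0.0003
```

Request:
jog_arm --jaw '[1,1,1,1,1,1,1,1]' --linear '[[0.0035,-0.0001,0],[0.007,-0.0001,0],[0.0105,0,0],[0.014,0.0002,0],[0.0175,0.0005,0],[0.021,0.0009,0],[0.0244,0.0014,0],[0.0279,0.002,0]]' --delta_rot '[[0,0,0],[0,0,0],[0,0,0],[0,0,0],[0,0,0],[0,0,0],[0,0,0],[0,0,0]]'

```text
clock: 7.2
eef_pos: [0.472, 0.1972, 0.0549]
tool_rot: [0.706, 0.708, -0.0, -0.0]
ft_force: [-0.6, -3.5, 5.1]
grip_width: 0.0002
```

```bash
python3 ft.py 2 side5c
```

```text
7.3 [-0.63 -1.03  4.35] [0.14 0.17 0.34] pos [0.4722 0.1978 0.0549] [0.4722 0.1978 0.0549]
```

View pics/side5c.png

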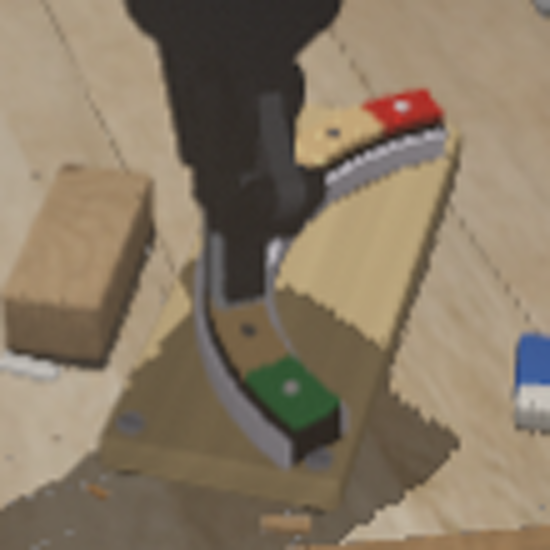

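The jig corners sit at the same pixels as before, and the strip is still sunk with the tips on its centre line. I'll continue the stroke.

Request:
jog_arm --jaw '[1,1,1,1,1,1,1,1]' --linear '[[0.0034,0.0007,0],[0.0068,0.0015,0],[0.0102,0.0024,0],[0.0136,0.0034,0],[0.0169,0.0045,0],[0.0202,0.0057,0],[0.0234,0.007,0],[0.0267,0.0084,0]]' --delta_rot '[[0,0,0],[0,0,0],[0,0,0],[0,0,0],[0,0,0],[0,0,0],[0,0,0],[0,0,0]]'

```text
clock: 7.97
eef_pos: [0.4805, 0.2239, 0.0549]
tool_rot: [0.706, 0.708, -0.0, -0.0]
ft_force: [-0.2, -1.9, 3.7]
grip_width: 0.0002
```

Request:
jog_arm --jaw '[1,1,1,1,1,1,1,1]' --linear '[[0.0032,0.0015,0],[0.0063,0.003,0],[0.0094,0.0047,0],[0.0124,0.0065,0],[0.0154,0.0083,0],[0.0183,0.0102,0],[0.0212,0.0122,0],[0.024,0.0143,0]]' --delta_rot '[[0,0,0],[0,0,0],[0,0,0],[0,0,0],[0,0,0],[0,0,0],[0,0,0],[0,0,0]]'

```text
clock: 8.63
eef_pos: [0.4948, 0.2479, 0.0549]
tool_rot: [0.706, 0.708, -0.0, -0.0]
ft_force: [-1.6, -2.2, 4.3]
grip_width: -0.0002
```

```bash
python3 ft.py 3 side6c
```

```text
8.7833 [-0.74 -0.79  3.92] [0.67 0.87 0.25] pos [0.4953 0.2485 0.055 ] [0.4953 0.2485 0.0551]
```

View pics/side6c.png

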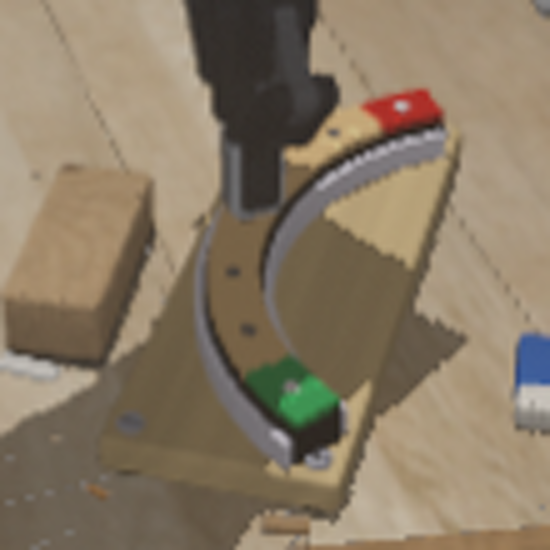

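Request:
jog_arm --jaw '[1,1,1,1,1,1,1,1]' --linear '[[0.0027,0.0022,0],[0.0054,0.0044,0],[0.008,0.0067,0],[0.0106,0.0091,0],[0.0131,0.0116,0],[0.0155,0.0142,0],[0.0178,0.0168,0],[0.02,0.0195,0]]' --delta_rot '[[0,0,0],[0,0,0],[0,0,0],[0,0,0],[0,0,0],[0,0,0],[0,0,0],[0,0,0]]'

```text
clock: 9.45
eef_pos: [0.5143, 0.268, 0.0549]
tool_rot: [0.706, 0.708, -0.0, -0.0]
ft_force: [-1.7, -1.4, 4.5]
grip_width: -0.0001
```

Request:
jog_arm --jaw '[1,1,1,1,1,1,1,1]' --linear '[[0.0022,0.0027,0],[0.0043,0.0056,0],[0.0063,0.0084,0],[0.0082,0.0113,0],[0.01,0.0143,0],[0.0118,0.0174,0],[0.0134,0.0204,0],[0.015,0.0236,0]]' --delta_rot '[[0,0,0],[0,0,0],[0,0,0],[0,0,0],[0,0,0],[0,0,0],[0,0,0],[0,0,0]]'

```text
clock: 10.12
eef_pos: [0.538, 0.2829, 0.055]
tool_rot: [0.706, 0.708, 0.0, -0.0]
ft_force: [-2.9, -1.4, 4.2]
grip_width: -0.0
```

```bash
python3 ft.py 3 side7c
python3 - <<'E'
import cv2,numpy as np
p=np.load('pics/last_side.npz')['p']; cv2.imwrite('pics/side7.png',p[60:300,150:420,::-1].repeat(2,0).repeat(2,1))
E
```

```text
10.2667 [-1.25 -0.87  4.06] [0.42 0.1  0.26] pos [0.5387 0.2833 0.055 ] [0.5386 0.2833 0.0552]
```

View pics/side7.png

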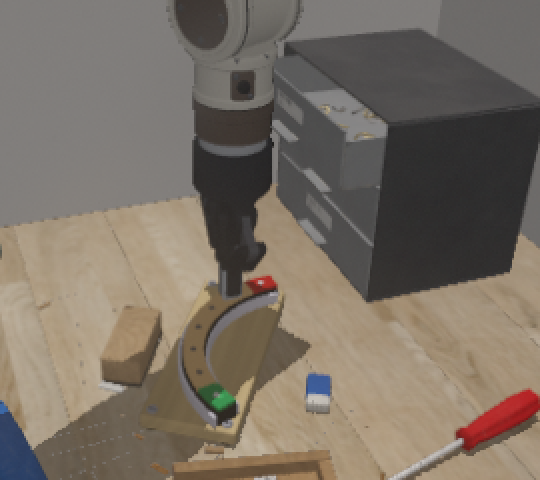

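The tips are just past mark 6 and clear of the cabinet, and the eraser and sanding block look untouched. I'll finish the stroke.

Request:
jog_arm --jaw '[1,1,1,1,1,1,1,1]' --linear '[[0.0015,0.0032,0],[0.0029,0.0064,0],[0.0041,0.0096,0],[0.0053,0.0129,0],[0.0064,0.0163,0],[0.0074,0.0196,0],[0.0083,0.023,0],[0.0091,0.0264,0]]' --delta_rot '[[0,0,0],[0,0,0],[0,0,0],[0,0,0],[0,0,0],[0,0,0],[0,0,0],[0,0,0]]'

```text
clock: 10.93
eef_pos: [0.5644, 0.2921, 0.0549]
tool_rot: [0.706, 0.708, 0.0, -0.0]
ft_force: [-3.0, 0.1, 4.3]
grip_width: -0.0001
```

Request:
jog_arm --jaw '[1,1,1,1,1,1,1,1]' --linear '[[0.0007,0.0034,0],[0.0013,0.0068,0],[0.0018,0.01,0],[0.002,0.0125,0],[0.0021,0.0133,0],[0.0021,0.0133,0],[0.0021,0.0133,0],[0.0021,0.0133,0]]' --delta_rot '[[0,0,0],[0,0,0],[0,0,0],[0,0,0],[0,0,0],[0,0,0],[0,0,0],[0,0,0]]'

```text
clock: 11.6
eef_pos: [0.5779, 0.2942, 0.0552]
tool_rot: [0.706, 0.708, 0.001, 0.0]
ft_force: [-1.4, 0.4, 4.2]
grip_width: -0.0006
```

```bash
python3 ft.py 3 side8c
python3 - <<'E'
from workcell import bot
from h import *
c=bot.calibration("wrist"); p,d=bot.camera("wrist"); np.savez("pics/wrist8.npz",p=p,d=d,**c); cv2.imwrite("pics/wrist8.png",p[:,:,::-1])
pm=[.5082,.2299,np.radians(146.0)]
print(proj(c,np.c_[world(pm,JM),[.038]*7]).round(1).tolist())
E
```

```text
11.75 [-0.52  0.47  4.3 ] [0.73 0.56 0.28] pos [0.5779 0.2942 0.0552] [0.5779 0.2941 0.0553]
[[-153.5, -5.8], [-62.6, -18.9], [33.7, -1.6], [121.6, 42.3], [190.6, 104.6], [235.2, 175.7], [254.7, 247.1]]
```

View pics/side8c.png

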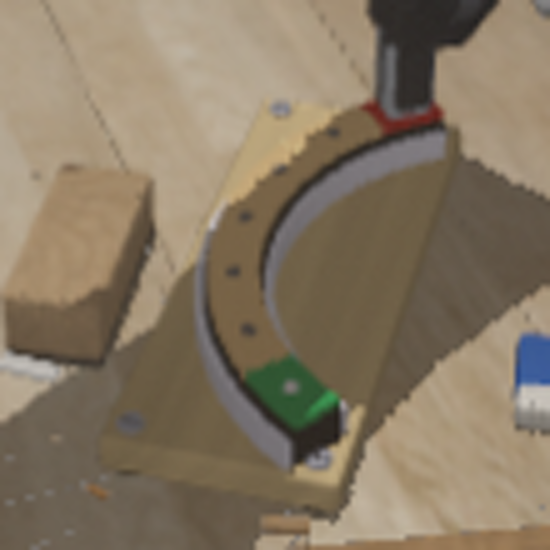

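View pics/wrist8.png

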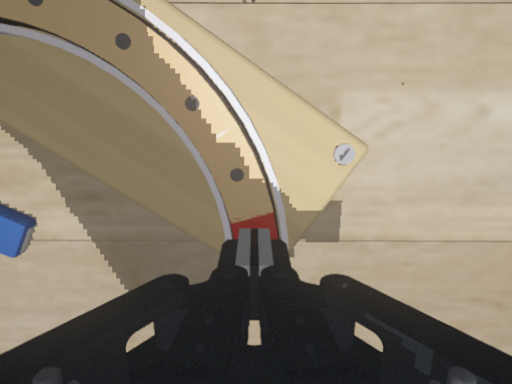

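The tips are on the red end at mark 7. In the wrist view marks 5 and 6 are at (192,103) and (237,174), within 2 px of where the fitted pose puts them. Lifting straight off.

Request:
jog_arm --jaw '[1,1,1,1,1,1,1,1]' --linear '[[0,0,-0.003],[0,0,-0.008],[0,0,-0.015],[0,0,-0.025],[0,0,-0.035],[0,0,-0.045],[0,-0.005,-0.06],[0,-0.015,-0.075]]' --delta_rot '[[0,0,0],[0,0,0],[0,0,0],[0,0,0],[0,0,0],[0,0,0],[0,0,0],[0,0,0]]'

```text
clock: 12.47
eef_pos: [0.563, 0.2938, 0.1311]
tool_rot: [0.707, 0.708, 0.0, 0.0]
ft_force: [0.2, 0.1, 0.1]
grip_width: 0.0003
```

Request:
jog_arm --jaw '[1,1,1,1,1,1,1,1]' --linear '[[-0.01,-0.02,-0.01],[-0.025,-0.04,-0.02],[-0.045,-0.06,-0.035],[-0.065,-0.08,-0.05],[-0.085,-0.1,-0.065],[-0.105,-0.12,-0.08],[-0.12,-0.13,-0.09],[-0.12,-0.13,-0.09]]' --delta_rot '[[0,0,0],[0,0,0],[0,0,0],[0,0,0],[0,0,0],[0,0,0],[0,0,0],[0,0,0]]'

```text
clock: 13.13
eef_pos: [0.4317, 0.1719, 0.2236]
tool_rot: [0.707, 0.707, 0.002, 0.001]
ft_force: [0.3, -0.1, -0.1]
grip_width: -0.0002
```

Request:
jog_arm --jaw '[1,1,1,1,1,1,1,1]' --linear '[[-0.03,0,0],[-0.06,0,0],[-0.09,0,0],[-0.12,0,0],[-0.15,0,0],[-0.18,0,0],[-0.2,0,0],[-0.2,0,0]]' --delta_rot '[[0,0,0],[0,0,0],[0,0,0],[0,0,0],[0,0,0],[0,0,0],[0,0,0],[0,0,0]]'

```text
clock: 13.8
eef_pos: [0.4338, -0.0291, 0.2203]
tool_rot: [0.708, 0.706, -0.0, 0.001]
ft_force: [0.1, 0.0, -0.6]
grip_width: -0.0003
```

Run:
```python
from workcell import bot
from h import *
for n in("scene","side"):
    p,d=bot.camera(n); np.savez(f"pics/{n}9.npz",p=p,d=d); cv2.imwrite(f"pics/{n}9.png",p[:,:,::-1])
o=bot.get_obs(); print(o['clock'],o['eef_pos'],o['ft_force'])
a,b=[np.load(f"pics/scene{i}.npz")['p'][180:300,200:340,::-1] for i in (0,9)]
cv2.imwrite("pics/cmp.png",np.hstack([cv2.resize(x,None,fx=2.8,fy=2.8,interpolation=cv2.INTER_CUBIC) for x in(a,b)]))
```

```text
13.9 [ 0.43370076 -0.02662952  0.22018541] [0.06198153 0.97555564 0.31817982]
```

View pics/cmp.png

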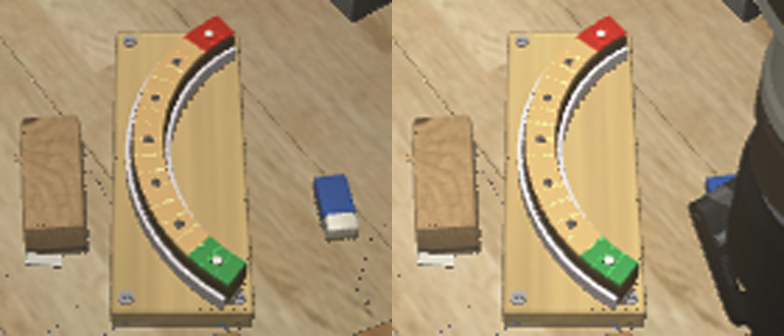

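View pics/side9.png

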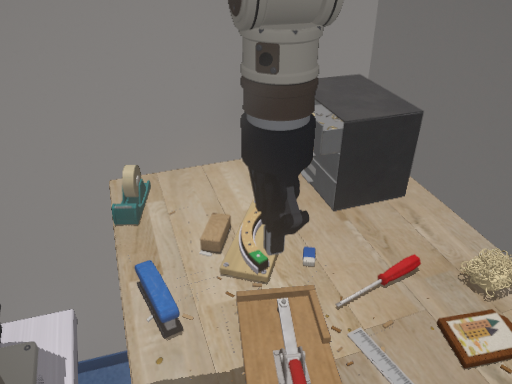

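The strip is back up. The jig and sanding block sit at the same pixels as at the start. The eraser at (309,256) in the side view is where it was, and the gripper is well clear and settled. Handing in.

```bash
python3 -c "
from workcell import bot
print(bot.job_done()); print(bot.get_obs()['clock'])"
```

```text
the job is handed in; nothing more can be done
None
the job is handed in; nothing more can be done
```

I pressed the strip at mark 1 with closed fingertips and stroked along the arc to mark 7. Then I lifted straight off, backed clear and handed the job in at about 13.9 s of the 48 s.

- **Jig position:** the three cameras agreed to about 1 mm and 0.3°.
- **Press depth:** TCP height stayed between 54.9 and 55.3 mm at every reading during the stroke, about 4 mm of sink. Vertical force read about 4 N (3.7 to 5.1 N in single noisy readings). That is clear of both letting the strip come up and the 8 N stop.
- **Path:** measured positions stayed within about 0.5 mm of the fitted centre line, and I lifted off within 0.5 mm of the fitted mark 7.
- **Last pictures:** the strip is back up, and the jig, sanding block and eraser show no movement from the first pictures. The gripper partly hid the eraser in the last overhead picture, so I checked that one in the side view.
- **After lift-off:** vertical force was back within noise of zero (under about 0.6 N).

No check failed. The force readings carried about 0.5 N of noise. There was also a brief lag of up to 1 mm along the path when I paused between moves, with the strip still pressed.

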